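# Thread three spacers onto the ball-plunger arbor, widest first

## Task

Thread the three loose spacer rings onto the upright arbor in order of width: the wide aluminium one at the bottom, then the brass middle one, then the narrow copper one on top. The spring balls in the shaft resist all the way, so push each ring down, level, until you feel it come up firm on the stop collar or on the ring below, with no gaps left in the stack. Push firmly but never hard against the stop, and leave the other things on the bench where they are.

Things in the scene. Friction and masses are not known exactly. Their poses are not given: they have to be found in the camera images.
- arbor_nose (a point): Tip of the upright steel arbor, on its axis, 105 mm above the bench; z axis up. Shaft diameter 20 mm; its top 7 mm tapers to 11 mm at the tip.
- arbor: The arbor; origin on its axis at bench height. Grey round foot 80 mm in diameter and 12 mm thick, fixed to the bench, conical boss up to 24 mm. A dark stop collar, 30 mm in diameter, is clamped on the shaft with a spring washer on it (gives 2 mm at 10 N/mm, then solid). The wide ring must sit on the washer, whose free top is 50 to 62 mm above the bench, different every time, not measured: feel for it.
- arbor_balls (a point): Point on the arbor's axis 72 mm above the bench, half-way up its six rows of three brass spring balls (55 to 90 mm above the bench, 1.7 mm proud of the shaft). A ring passing them meets about 3 to 12 N of resistance and does not slide down by itself. Seated firmly means pushed up firm with about 15 to 25 N; over 35 N on the stop collar is too much.
- wide_centre (a point): Centre (half-way up) of the wide spacer: a flat pale grey aluminium ring lying on the bench, outside diameter 62 mm, bore 22 mm, 13 mm thick, 80 g. z axis along the bore. The rings lie on open bench between the arbor and the robot; nearer the robot stand a tall black visor and a welding helmet: come in from above.
- middle_centre (a point): Centre (half-way up) of the middle spacer: a flat yellow brass ring lying on the bench, outside diameter 50 mm, bore 22 mm, 11 mm thick, 80 g. z axis along the bore.
- narrow_centre (a point): Centre (half-way up) of the narrow spacer: a flat orange copper ring lying on the bench, outside diameter 38 mm, bore 22 mm, 9 mm thick, 80 g. z axis along the bore.
- bronze_collar: Bystander: stepped bronze collar, 52 x 52 x 20 mm, origin under its centre; not one of the spacers, leave it alone.
- sprue_button: Bystander: cast bronze cone, 44 mm wide, 46 mm high, origin under its centre; leave it alone.
- paste_tin: Bystander: round tin with a red lid, 65 mm wide, 32 mm high, origin under its centre; leave it alone.
- chasing_punch_1: Bystander: steel punch, 105 mm long, 11 mm thick, lying on the bench, origin under its middle; leave it alone.

How it is judged:
By the outcome, as a careful person would: the job done as asked, in the order asked, and still so for the second after the job is handed in, with the robot touching nothing.
It also fails if it takes over 58 s, if anything falls off the work surface, if the arm or the gripper's body presses on something with over 40 N, if the wrist force passes 120 N, or if a joint passes its speed limit or range.

## Robot

A 6-joint arm with a two-finger parallel gripper is mounted at the origin on the work surface; the furniture and walls round the work are solid. World frame = base frame: x ahead of the robot, y to its left, z up, the work surface at z = 0. Lengths are in mm, angles in rad, forces in N, time in s.
With the tool pointing down it reaches from about 350 to 775 mm from the base axis. Payload 7.3 kg.
Tool frame: the origin (TCP) lies on the centre line of the jaws, within the pads' length; the fingertips stand bot.tip_reach ahead of it and the grasp point (between the pads) lies 6 mm ahead of it (bot.tip_reach is the distance from the TCP to the fingertips, in mm); z points along the fingers, y is the direction in which the jaws open and shut (so a half turn about z gives the same grasp; the last joint's range is limited). The gripper opens to 92 mm and grips with 3 to 60 N. Pads are 19 mm wide; open, the fingers measure 130 mm over their backs; the gripper's body (75 mm by 190 mm) begins 47 mm behind the grasp point.
Start: joints at [1.02, 0.342, 1.524, -0, 1.275, -0.146], TCP at [206.75, 482.594, 251.741] pointing down, gripper open.
Joint ranges: [-2.53, 2.53], [-0.77, 2.02], [0.04, 2.7], [-1, 4.14], [0.28, 2.66], [-3.11, 3.11]. Speed limits (rad/s): [2.57, 2.57, 3.14, 3.14, 3.14, 3.14].

## Interface

Orientations are given as [roll, pitch, yaw] about the fixed x, y, z axes, in that order (R = Rz(yaw) Ry(pitch) Rx(roll)).
In Python, from plant import bot gives the robot as it stands.
- The arm moves only by the tool step_arm, never from a script. Its argument "deltas" is a list of rows, each a list of 6 numbers: the shift along the tool's x, y, z in mm, then the turn, a rotation vector about the tool's x, y, z in rad. A call has 1 to 5 rows; each row is the pose to reach, as a shift and turn from the pose commanded when the call began, along the tool's axes at that moment; what a row does not reach only later rows make up. A row lasts 1/12 s, in which the tool goes at most 41.7 mm and 7.16 degrees, less where a joint would pass 70% of its speed; a pose out of reach is approached as far as the arm can. A call with a gripper value outside its range is refused whole. "fingers" is the finger opening in mm, from 0 to 91.8, set as the call begins (left out, the last holds). The fingers move at their own pace and stop on an object; the grip force is fixed at half the most. Time passes only in rows, so rows that repeat a pose let the fingers close. It gives the time, the measured TCP pose, the force and the opening at its end, in the units of the state.
- bot.get_obs(): the state, without advancing time (a new reading comes with each control period).
- bot.capture(name): name is "scene" or "side" or "wrist"; returns a dict with "color" (384x512x3 uint8, red, green, blue), "fx", "fy", "cx", "cy" (pixels), "R" (3x3) and "t" (3): a world point X has camera coordinates R X + t. Camera axes: x right, y down, z forward; pixel columns grow to the right and rows downward; lengths in mm; the calibration is good to about 2 mm. A picture is of the moment at which its call begins. There is no depth.
- bot.close_job(): hands the job in, once; it reports no verdict.
Trained networks look in a picture, given as the dict that the camera call returned (one of the last four; its "shot" number tells which), for a name from the list of things; names that differ only in an ending like _2 or _b are one class to them, and where a whole thing is asked for, a point or a joint stands for the part that bears it (a point fixed in the world has none). Each returns a list of dicts, best first, with "p" (0 to 1); they miss things now and then, are a little off and sometimes report something else, mostly with a low value. They report only what shows in the picture. A call takes as long as a camera call.
- bot.boxes_of(query, picture): "rect" ([centre column, centre row, width, height] in pixels, round what is visible of it).
The state is a dict: "time": time; "joint_positions": joint angles; "dq": joint speeds; "tau": joint torques, N m; "tool_pos": TCP position; "tcp_rot": TCP orientation; "contact_force": force on the tool from outside, world axes, zero at the start; "moment": the same for the moment, N m; "grip_width": finger opening in mm.
Only numpy, scipy, OpenCV 4.12 (cv2) and the standard library are available. Lean on these libraries where they do the work, as an engineer would, in place of code of your own. Each camera call takes 0.05 s, during which the arm holds its last target. There are 200 camera calls.

## Working session

There is one attempt and no reset: what is moved stays moved. The work goes in short steps, Python scripts to look and compute and a tool call to move; the robot and the scene stay as the last step left them, time stands still between calls to the robot, and variables do not carry over. Pictures are saved under pics/ and viewed, about 8 in all and at most 12, crops included, and the job is handed in when it is done.

Besides the shell and the picture viewer there is one more tool, called after "Call:" as a command line: name --pt "numbers of a row" for each row, then --argument value for the rest. step_arm: Moves the arm, as the interface text tells. Its arguments: {"type":"object","properties":{"deltas":{"type":"array"},"fingers":{"type":"number"}},"required":["deltas"]}

```bash
mkdir -p pics; ls; python3 - <<'E'
from plant import bot
import cv2, numpy as np
o=bot.get_obs(); print({k:np.round(v,3).tolist() for k,v in o.items()}, bot.tip_reach)
ims=[]
for n in ["scene","side"]:
    c=bot.capture(n); ims.append(c["color"][:,:,::-1])
    print(n,c["fx"],c["cx"],c["cy"],np.round(c["R"],3).tolist(),np.round(c["t"],1).tolist())
    for q in ["arbor","arbor_nose","wide_centre","middle_centre","narrow_centre","bronze_collar","sprue_button","paste_tin","chasing_punch_1"]:
        print(q,[(np.round(b["rect"],1).tolist(),round(b["p"],2)) for b in bot.boxes_of(q,c)[:2]])
    cv2.imwrite(f"pics/{n}0.png",cv2.resize(ims[-1],(800,600)))
E
```

```text
pics
{'time': 0.0, 'joint_positions': [1.02, 0.343, 1.525, -0.0, 1.275, -0.146], 'dq': [0.0, 0.001, -0.001, -0.001, 0.001, -0.001], 'tau': [-0.001, -43.125, -24.421, 0.072, 0.056, -0.0], 'tool_pos': [206.559, 482.254, 251.032], 'tcp_rot': [-3.14, -0.0, 2.737], 'contact_force': [0.15, -0.913, 0.695], 'moment': [-0.005, 0.008, 0.008], 'grip_width': 91.591} 25.0
scene 380.33404638156856 258.5504655119576 199.94613393216875 [[-0.486, -0.874, -0.002], [-0.765, 0.427, -0.481], [0.421, -0.232, -0.877]] [286.1, 477.4, 737.1]
arbor [([276.5, 163.9, 31.3, 39.9], 0.81)]
arbor_nose [([273.9, 164.6, 25.8, 36.1], 0.71), ([374.2, 207.9, 29.7, 21.1], 0.49)]
wide_centre [([278.7, 219.4, 28.0, 25.5], 0.59)]
middle_centre [([230.2, 234.1, 21.6, 15.5], 0.69)]
narrow_centre [([316.6, 204.5, 13.2, 14.8], 0.69), ([345.4, 200.2, 20.1, 18.8], 0.61)]
bronze_collar [([347.1, 200.2, 22.4, 21.9], 0.72)]
sprue_button [([335.8, 179.1, 18.5, 19.7], 0.65)]
paste_tin [([370.9, 206.0, 30.1, 19.8], 0.8)]
chasing_punch_1 []
side 348.54936157101673 262.50802261843137 189.26670906383373 [[-0.997, 0.077, -0.01], [0.059, 0.658, -0.75], [-0.051, -0.749, -0.661]] [564.9, 24.3, 938.8]
arbor [([222.6, 179.4, 28.1, 33.4], 0.82)]
arbor_nose [([322.8, 301.2, 1.4, 48.4], 0.18)]
wide_centre [([270.5, 200.8, 18.3, 17.2], 0.86)]
middle_centre [([266.0, 239.2, 17.0, 17.4], 0.67)]
narrow_centre [([268.8, 175.3, 12.9, 10.3], 0.61)]
bronze_collar [([278.0, 160.6, 15.6, 16.4], 0.54)]
sprue_button [([259.8, 157.4, 11.6, 14.1], 0.59)]
paste_tin [([295.8, 151.8, 24.7, 16.4], 0.7)]
chasing_punch_1 [([323.1, 300.1, 5.9, 49.7], 0.47)]
```

```bash
cat > h.py <<'E'
import numpy as np, cv2
from plant import bot
def P(c): 
    K=np.array([[c["fx"],0,c["cx"]],[0,c["fy"],c["cy"]],[0,0,1]]); return K,np.array(c["R"]),np.array(c["t"])
def onplane(c,uv,z):
    K,R,t=P(c); d=R.T@np.linalg.inv(K)@np.array([uv[0],uv[1],1.]); o=-R.T@t
    return o+d*(z-o[2])/d[2]
def proj(c,X):
    K,R,t=P(c); x=K@(R@np.array(X,float)+t); return x[:2]/x[2]
def best(q,c): 
    b=bot.boxes_of(q,c); return b[0]["rect"] if b else None
E
python3 - <<'E'
from h import *
zs=dict(wide_centre=6.5,middle_centre=5.5,narrow_centre=4.5,bronze_collar=10,sprue_button=20,paste_tin=16,arbor=48)
for n in ["scene","side"]:
    c=bot.capture(n); im=c["color"][:,:,::-1]
    for q,z in zs.items():
        b=best(q,c)
        if b is not None: print(n,q,np.round(onplane(c,b[:2],z)).tolist())
    x0,y0=(200,120) if n=="scene" else (180,130)
    cv2.imwrite(f"pics/{n}1.png",cv2.resize(im[y0:y0+150,x0:x0+200],(800,600),interpolation=cv2.INTER_CUBIC))
E
```

```text
scene wide_centre [541.0, -36.0, 6.0]
scene middle_centre [571.0, 91.0, 6.0]
scene bronze_collar [504.0, -210.0, 10.0]
scene sprue_button [560.0, -213.0, 20.0]
scene paste_tin [448.0, -264.0, 16.0]
scene arbor [663.0, -93.0, 48.0]
side wide_centre [541.0, -34.0, 6.0]
side middle_centre [563.0, 92.0, 6.0]
side narrow_centre [672.0, -120.0, 4.0]
side bronze_collar [508.0, -202.0, 10.0]
side sprue_button [562.0, -208.0, 20.0]
side paste_tin [450.0, -231.0, 16.0]
side arbor [665.0, -78.0, 48.0]
```

View pics/scene1.png

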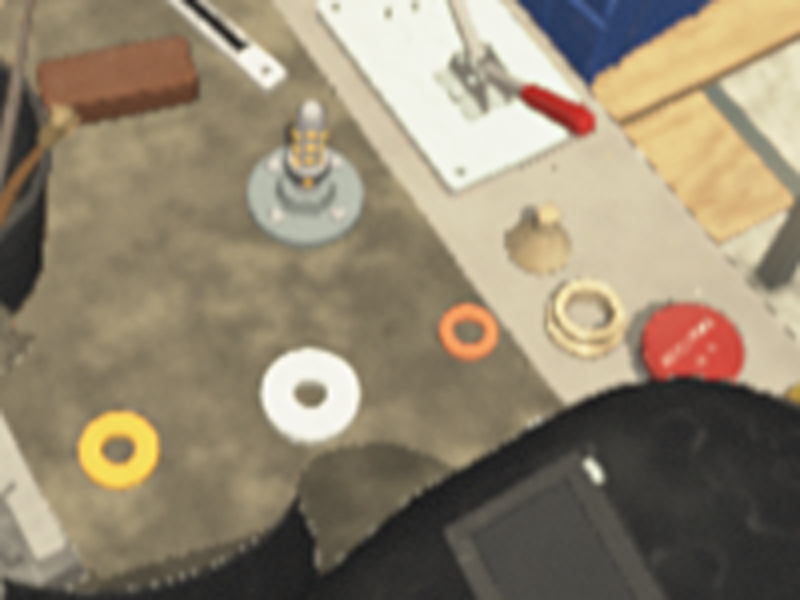

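View pics/side0.png

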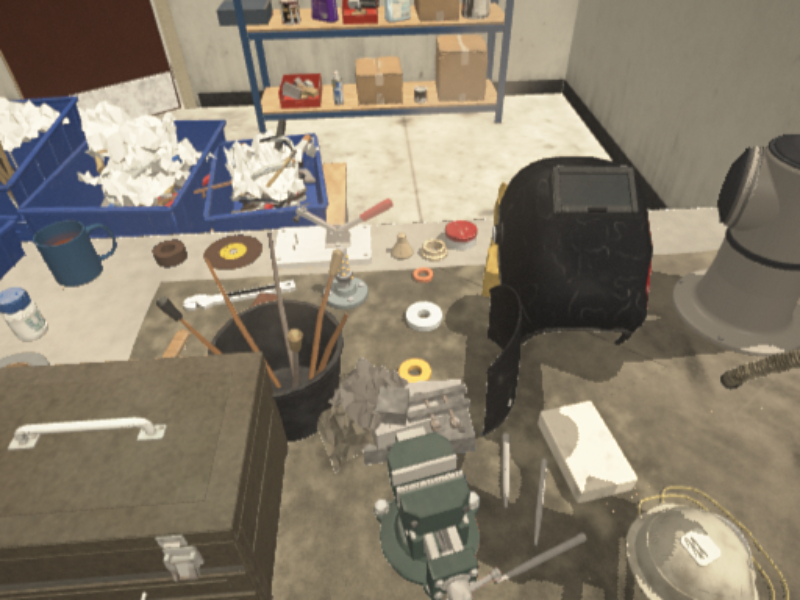

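View pics/scene0.png

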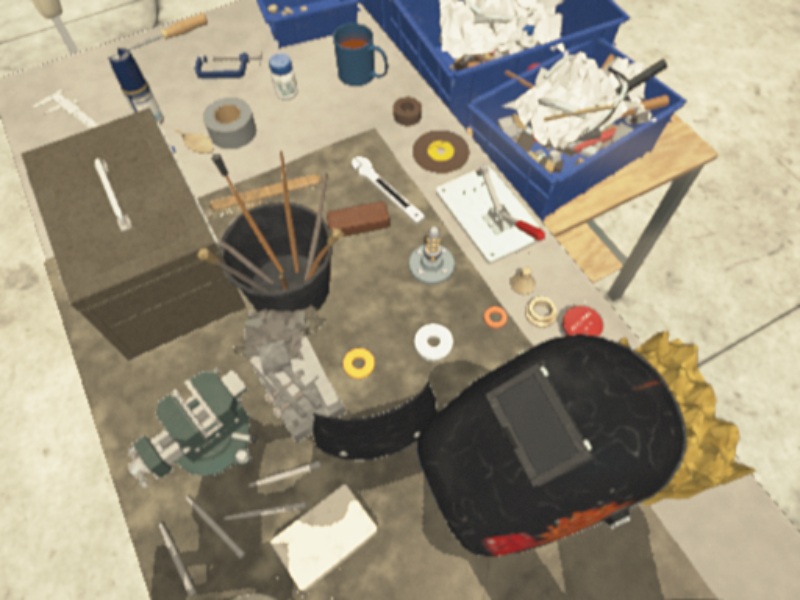

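```bash
python3 - <<'E'
from h import *
s=.64
c=bot.capture("side");d=bot.capture("scene")
# ring ellipse centers by colour: refine
for n,cc in (("scene",d),("side",c)):
    im=cv2.cvtColor(cc["color"],cv2.COLOR_RGB2HSV)
    for q,z in dict(wide_centre=13,middle_centre=11,narrow_centre=9,sprue_button=20).items():
        for b in bot.boxes_of(q,cc)[:1]: print(n,q,np.round(onplane(cc,b["rect"][:2],z/2),1).tolist(),np.round(b["rect"],1).tolist())
E
```

```text
scene wide_centre [533.5, -30.6, 6.5] [279.6, 220.8, 28.4, 26.0]
scene middle_centre [562.1, 93.3, 5.5] [230.9, 233.8, 15.7, 11.4]
scene narrow_centre [540.2, -149.6, 4.5] [317.4, 199.1, 2.2, 5.0]
scene sprue_button [567.6, -218.6, 10.0] [333.6, 179.3, 19.5, 20.3]
side wide_centre [541.4, -25.2, 6.5] [271.2, 202.3, 22.0, 15.8]
side middle_centre [567.2, 98.5, 5.5] [265.4, 238.8, 16.1, 13.5]
side narrow_centre [539.9, -144.9, 4.5] [267.8, 174.6, 17.0, 10.6]
side sprue_button [561.6, -219.2, 10.0] [258.6, 158.4, 13.8, 19.2]
```

```bash
python3 - <<'E'
from h import *
s=.64
c=bot.capture("side");d=bot.capture("scene")
def tri(a,b):
    Ms=[]
    for q in (d,c):
        K,R,t=P(q); Ms.append(K@np.c_[R,t])
    X=cv2.triangulatePoints(Ms[0],Ms[1],np.array(a,float)*s,np.array(b,float)*s); return np.round(X[:3,0]/X[3,0]).tolist()
print("nose",tri((434,228),(345,250)), onplane(d,(277.8,145.8),105),onplane(c,(220.8,160),105))
print("visor corner R",tri((433,386),(521,290)),"visor L",tri((316,420),(490,430)))
print("helmet window", tri((490,403),(555,208)),tri((545,370),(555,170)),tri((580,450),(635,210)))
print("stick black",tri((217,158),(163,300)),"stick2",tri((282,155),(206,253)),"bucket rim R",tri((330,245),(342,335)))
print("stick3",tri((327,178),(270,237)),"stick4",tri((338,232),(338,252)))
c=d
for z in(250,300): print(onplane(d,np.array((500,345))*s,z),onplane(d,np.array((580,335))*s,z))
cv=bot.capture("wrist"); print(cv["fx"],(-cv["R"].T@cv["t"]).round(),cv["R"].round(2).tolist())
E
```

```text
nose [672.0, -102.0, 103.0] [ 676.71348868 -104.8319979   105.        ] [666.93373705 -92.00429661 105.        ]
visor corner R [422.0, 52.0, 136.0] visor L [492.0, 207.0, 27.0]
helmet window [358.0, 14.0, 231.0] [350.0, -50.0, 258.0] [249.0, -27.0, 219.0]
stick black [860.0, 158.0, 231.0] stick2 [827.0, 71.0, 228.0] bucket rim R [695.0, 75.0, 110.0]
stick3 [754.0, 33.0, 224.0] stick4 [665.0, 60.0, 215.0]
[402.58098697 -25.5490958  250.        ] [ 367.608051   -114.98658213  250.        ]
[385.92960155  -6.16773833 300.        ] [353.74779319 -88.4673785  300.        ]
304.4485756388234 [137. 512. 385.] [[0.39, 0.92, 0.0], [0.88, -0.38, 0.28], [0.26, -0.11, -0.96]]
```

Call:
step_arm --pt "-20 -10 -30 0 0 0" --pt "-50 -33 -50 0 0 0" --pt "-84 -56 -65 0 0 0" --pt "-118 -79 -75 0 0 0" --pt "-152 -102 -80 0 0 0"

```text
time: 2.87
tool_pos: [305.2, 330.7, 332.9]
tcp_rot: [3.139, 0.001, 2.738]
contact_force: [0.4, 0.4, -1.0]
grip_width: 91.5
```

Call:
step_arm --pt "-34 -23 0 0 0 0" --pt "-68 -46 0 0 0 0" --pt "-102 -68 0 0 0 0" --pt "-136 -91 0 0 0 0" --pt "-170 -114 0 0 0 0"

```text
time: 3.28
tool_pos: [416.5, 158.1, 331.6]
tcp_rot: [3.141, 0.001, 2.737]
contact_force: [1.5, 0.8, 0.2]
grip_width: 91.9
```

Call:
step_arm --pt "-34 -23 0 0 0 -0.08" --pt "-68 -46 0 0 0 -0.16" --pt "-102 -68 0 0 0 -0.24" --pt "-136 -91 0 0 0 -0.32" --pt "-170 -114 0 0 0 -0.405"

```text
time: 3.7
tool_pos: [527.9, -13.7, 331.4]
tcp_rot: [3.141, 0.0, -3.138]
contact_force: [1.1, 0.8, 0.5]
grip_width: 91.9
```

```bash
python3 - <<'E'
from h import *
o=bot.get_obs();print(o["tool_pos"],o["tcp_rot"],o["joint_positions"],o["time"])
c=bot.capture("wrist"); print(c["R"].round(3).tolist(),(-c["R"].T@c["t"]).round(1))
for q,z in dict(wide_centre=6.5,middle_centre=5.5,narrow_centre=4.5,arbor=48).items():
    for b in bot.boxes_of(q,c)[:2]: print(q,np.round(b["rect"],1),round(b["p"],2),onplane(c,b["rect"][:2],z).round(1))
cv2.imwrite("pics/w1.png",c["color"][:,:,::-1])
E
```

```text
[527.94090226 -13.71255409 331.37507429] [ 3.14142759e+00  3.89425627e-04 -3.13771034e+00] [-1.71270810e-01  2.98687531e-01  1.36692966e+00  2.31446490e-04
  1.47562077e+00 -1.74597143e+00] 3.7
[[-0.005, 1.0, 0.001], [0.96, 0.004, 0.281], [0.281, 0.002, -0.96]] [452.3 -14.2 464.4]
wide_centre [243.2 165.6  36.9  40.5] 0.76 [543.8 -29.    6.5]
middle_centre [325.1 180.3  33.5  33.5] 0.77 [566.5  98.    5.5]
narrow_centre [171.1 156.9  23.   26. ] 0.9 [ 531.2 -138.7    4.5]
arbor [200.  243.3  48.4  44.7] 0.7 [654.  -92.9  48. ]
```

View pics/w1.png

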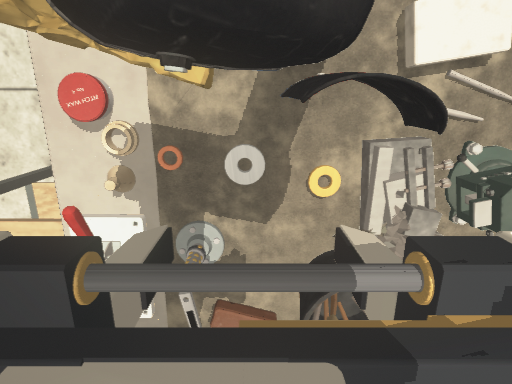

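Call:
step_arm --pt "-4 -4 38 0 0 0" --pt "-9 -9 78 0 0 0" --pt "-13 -13 118 0 0 0" --pt "-15 -15 156 0 0 0" --pt "-15 -15 181 0 0 0"

```text
time: 4.37
tool_pos: [540.5, -25.2, 147.4]
tcp_rot: [3.141, -0.003, -3.14]
contact_force: [-0.4, -0.2, -1.4]
grip_width: 91.8
```

```bash
cat >> h.py <<'E'
def ring(c,q,z,r,tol=40):
    """blob at ring colour near network box -> bore+outer ellipse centre on plane z (top face)"""
    b=best(q,c)
    if b is None: return None
    x,y,w,h=b; m=int(max(w,h)*.75)
    x0,y0=max(0,int(x)-m),max(0,int(y)-m)
    im=c["color"][y0:int(y)+m,x0:int(x)+m]
    lab=cv2.cvtColor(im,cv2.COLOR_RGB2LAB).astype(float)
    ch=lab[...,2] if q!="wide_centre" else 255-lab[...,2]+lab[...,0]*0.7
    ch=cv2.normalize(ch,None,0,255,cv2.NORM_MINMAX).astype(np.uint8)
    _,th=cv2.threshold(ch,0,255,cv2.THRESH_OTSU)
    cs,hi=cv2.findContours(th,cv2.RETR_CCOMP,cv2.CHAIN_APPROX_NONE)
    out=[]
    for k in sorted(range(len(cs)),key=lambda k:-cv2.contourArea(cs[k]))[:2]:
        if len(cs[k])<6: continue
        e=cv2.fitEllipse(cs[k]); p=np.array(e[0])+[x0,y0]
        pts=np.array([onplane(c,a[0]+[x0,y0],z) for a in cs[k]])
        out.append((onplane(c,p,z).round(1).tolist(),np.round(np.array(e[1]),1).tolist(),np.round(np.ptp(pts[:,:2],axis=0),1).tolist()))
    return np.round(b,1).tolist(),out
E
python3 - <<'E'
from h import *
o=bot.get_obs();print(o["tool_pos"],o["tcp_rot"],o["time"])
c=bot.capture("wrist"); print((-c["R"].T@c["t"]).round(1))
print(ring(c,"wide_centre",13,31)); print(ring(c,"middle_centre",11,31));print(ring(c,"narrow_centre",9,31))
cv2.imwrite("pics/w2.png",c["color"][:,:,::-1])
E
```

```text
[540.5317332  -25.18225233 147.35621145] [ 3.14078078 -0.00320905 -3.14020671] 4.3667
[465.4 -25.6 280.6]
([248.7, 192.4, 61.8, 64.8], [([539.5, -27.6, 13.0], [63.8, 66.3], [61.5, 60.4]), ([540.8, -27.2, 13.0], [24.8, 25.2], [23.7, 23.7])])
([379.9, 213.6, 57.0, 57.9], [([564.0, 94.7, 11.0], [48.3, 53.3], [51.1, 51.2]), ([564.9, 93.8, 11.0], [17.4, 23.3], [19.0, 19.8])])
None
```

View pics/w2.png

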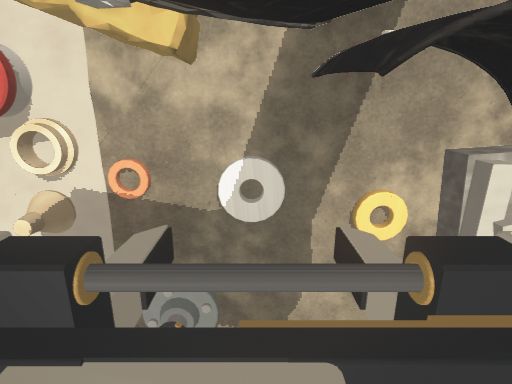

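Call:
step_arm --pt "4 2 20 0 0 0" --pt "4 2 55 0 0 0" --pt "4 2 90 0 0 0" --pt "4 2 115 0 0 0" --pt "4 2 117 0 0 0"

```text
time: 4.98
tool_pos: [537.3, -23.9, 31.8]
tcp_rot: [3.141, -0.003, -3.141]
contact_force: [-1.2, 0.3, 0.6]
grip_width: 92.0
```

Call:
step_arm --pt "0 0 3 0 0 0" --pt "0 0 5 0 0 0" --pt "0 0 5 0 0 0"

```text
time: 5.23
tool_pos: [539.9, -24.8, 30.5]
tcp_rot: [-3.141, 0.004, -3.141]
contact_force: [-0.7, 0.4, 0.8]
grip_width: 91.6
```

Call:
step_arm --pt "0 -2 3 0 0 0" --pt "0 -2 3 0 0 0" --pt "0 -2 3 0 0 0"

```text
time: 5.48
tool_pos: [538.6, -26.9, 26.0]
tcp_rot: [-3.141, 0.001, 3.142]
contact_force: [-0.4, 1.2, 0.4]
grip_width: 92.0
```

```bash
python3 - <<'E'
from h import *
o=bot.get_obs();print(o["tool_pos"],o["tcp_rot"],o["time"],o["contact_force"])
c=bot.capture("wrist"); 
o=bot.get_obs();print(o["tool_pos"],o["tcp_rot"],o["time"],o["contact_force"])
print(ring(c,"wide_centre",13,31))
E
```

```text
[538.63675838 -26.90066616  26.01882431] [-3.14141358e+00  1.26080404e-03  3.14159156e+00] 5.4833 [-0.39004353  1.15696342  0.42913212]
[538.53094933 -26.81960062  25.85226912] [-3.14150255e+00  9.50058717e-04 -3.14153244e+00] 5.5333 [-0.79897596  0.13186531 -0.62733184]
([252.2, 250.6, 110.6, 110.1], [([528.4, -28.2, 13.0], [69.5, 117.7], [37.5, 60.2]), ([566.2, -27.0, 13.0], [12.3, 76.4], [7.8, 40.3])])
```

Call:
step_arm --pt "-1.7 0 -0.5 0 0 0" --pt "-1.7 0 -0.5 0 0 0"

```text
time: 5.75
tool_pos: [540.4, -26.8, 26.0]
tcp_rot: [-3.142, 0.001, -3.141]
contact_force: [0.5, -0.2, 0.0]
grip_width: 91.6
```

Call:
step_arm --pt "0 0 0 0 0 0" --pt "0 0 0 0 0 0" --pt "0 0 0 0 0 0" --pt "0 0 0 0 0 0" --pt "0 0 0 0 0 0" --fingers 50

```text
time: 6.17
tool_pos: [539.9, -26.7, 25.7]
tcp_rot: [3.142, -0.0, -3.141]
contact_force: [0.2, -0.9, 0.8]
grip_width: 63.1
```

Call:
step_arm --pt "0 0 0 0 0 0" --pt "0 0 0 0 0 0" --pt "0 0 0 0 0 0"

```text
time: 6.42
tool_pos: [539.9, -26.7, 25.7]
tcp_rot: [3.141, -0.0, -3.141]
contact_force: [0.9, 0.2, -0.1]
grip_width: 60.8
```

Call:
step_arm --pt "0 0 -15 0 0 0" --pt "0 0 -45 0 0 0" --pt "0 0 -85 0 0 0" --pt "0 0 -125 0 0 0" --pt "-10 -10 -160 0 0 0"

```text
time: 6.83
tool_pos: [548.6, -35.4, 188.0]
tcp_rot: [3.141, -0.001, -3.14]
contact_force: [2.2, -0.1, -0.8]
grip_width: 60.6
```

Call:
step_arm --pt "-25 -28 -5 0 0 0" --pt "-52 -57 -5 0 0 0" --pt "-80 -88 -5 0 0 0" --pt "-107 -118 -5 0 0 0" --pt "-125 -138 -5 0 0 0"

```text
time: 7.25
tool_pos: [676.4, -177.7, 190.4]
tcp_rot: [-3.141, 0.001, 3.14]
contact_force: [1.0, 0.6, -0.5]
grip_width: 60.9
```

Call:
step_arm --pt "0 0 0 0 0 0" --pt "0 0 0 0 0 0" --pt "0 0 0 0 0 0"

```text
time: 7.5
tool_pos: [674.4, -174.1, 190.0]
tcp_rot: [3.141, -0.002, -3.141]
contact_force: [0.6, -0.3, -0.2]
grip_width: 60.6
```

```bash
python3 - <<'E'
from h import *
o=bot.get_obs();print(o["tool_pos"],o["tcp_rot"],o["time"],o["contact_force"],o["grip_width"])
c=bot.capture("wrist"); print((-c["R"].T@c["t"]).round(1))
for q in("arbor","arbor_nose","wide_centre"):
    for b in bot.boxes_of(q,c)[:2]: print(q,np.round(b["rect"],1),round(b["p"],2))
np.savez("w3.npz",**{k:c[k] for k in("color","R","t","fx","fy","cx","cy")})
cv2.imwrite("pics/w3.png",cv2.resize(c["color"][:,:,::-1],None,fx=1.5,fy=1.5,interpolation=cv2.INTER_CUBIC))
E
```

```text
[ 674.36378379 -174.14921505  190.02365573] [ 3.14050850e+00 -1.62680531e-03 -3.14143405e+00] 7.5 [ 0.63205983 -0.31708714 -0.23648622] 60.6367520438276
[ 599.  -174.5  323.2]
arbor [320.3 179.6  74.2  77.5] 0.81
arbor_nose [321.9 177.   75.7  77.4] 0.79
wide_centre [251.3 250.2 114.8 109.1] 0.8
```

View pics/w3.png

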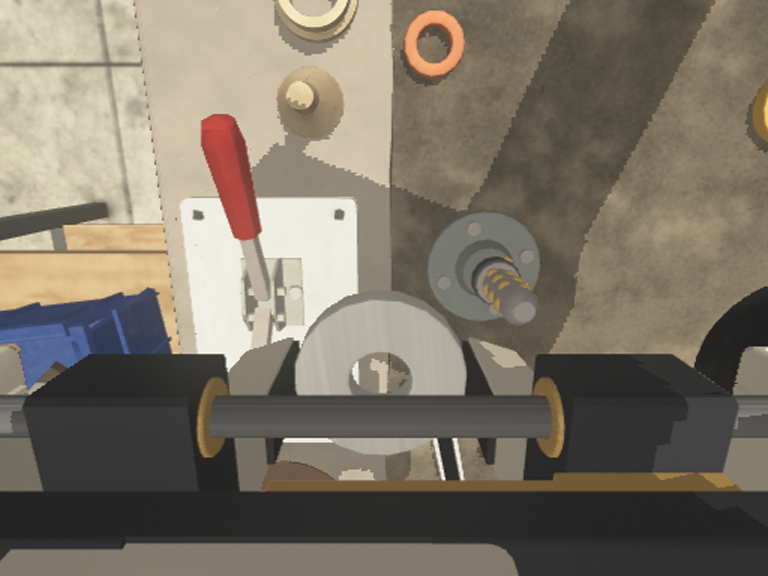

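```bash
python3 - <<'E'
from h import *
c=dict(np.load("w3.npz"))
for n,p,z in (("nose",(523,312),105),("foot",(484,266),12),("bore",(380,373.5),177.3)): print(n,onplane(c,np.array(p)/1.5,z).round(1))
# outer ellipse of ring: left edge/right edge/top at top plane
for p in((296,373),(466,370),(381,291)): print(onplane(c,np.array(p)/1.5,177.3).round(1))
# Hough on foot
g=cv2.cvtColor(c["color"],cv2.COLOR_RGB2GRAY)[130:225,275:370]
h=cv2.HoughCircles(cv2.resize(g,None,fx=4,fy=4,interpolation=3),cv2.HOUGH_GRADIENT,1,400,param1=80,param2=20,minRadius=130,maxRadius=170)
print(h, onplane(c,h[0,0,:2]/4+[275,130],12) if h is not None else "")
E
```

```text
nose [ 674.7 -101.9  105. ]
foot [ 672.9 -101.2   12. ]
bore [ 672.5 -174.2  177.3]
[ 672.3 -203.7  177.3]
[ 671.1 -144.   177.3]
[ 642.2 -173.9  177.3]
[[[198.5 202.5 156.1]]] [676.45534791 -98.90777437  12.        ]
```

Call:
step_arm --pt "0 25 5 0 0 0" --pt "0 55 20 0 0 0" --pt "0 72.5 35 0 0 0" --pt "0 72.5 46 0 0 0" --pt "0 72.5 50 0 0 0"

```text
time: 8.12
tool_pos: [674.0, -100.4, 139.3]
tcp_rot: [3.141, -0.003, -3.139]
contact_force: [-0.7, -0.5, -0.7]
grip_width: 60.8
```

Call:
step_arm --pt "0 0 0 0 0 0" --pt "0 0 0 0 0 0"

```text
time: 8.28
tool_pos: [675.1, -103.1, 141.4]
tcp_rot: [-3.141, 0.001, 3.141]
contact_force: [0.1, -0.8, -0.8]
grip_width: 60.8
```

```bash
python3 - <<'E'
from h import *
o=bot.get_obs();print(o["tool_pos"],o["tcp_rot"],o["time"],o["contact_force"],o["grip_width"])
ims=[]
for n in("wrist","scene","side"):
    c=bot.capture(n)
    np.savez(f"a_{n}.npz",**{k:c[k] for k in("color","R","t","fx","fy","cx","cy")})
    p=proj(c,[674,-101,110]); print(n,p,[proj(c,[674.2,-101.6,z]).round(1).tolist() for z in(105,115,128)]); u,v=int(p[0]),int(p[1])
    w=100 if n=="wrist" else 40
    u=max(w,min(u,511-w)); v=max(w,min(v,383-w))
    ims.append(cv2.resize(c["color"][v-w:v+w,u-w:u+w,::-1],(400,400),interpolation=cv2.INTER_CUBIC)); print(u-w,v-w)
cv2.imwrite("pics/a.png",cv2.resize(np.hstack(ims),(800,267)) if 0 else np.hstack(ims)[:, :][:, :1200])
cv2.imwrite("pics/a.png",np.vstack([np.hstack(ims[1:])]))
E
```

```text
[ 675.14513403 -103.12706487  141.37178232] [-3.14108304e+00  8.14907988e-04  3.14110410e+00] 8.2833 [ 0.14354396 -0.7801883  -0.80683248] 60.80490898679419
wrist [257.09729672 235.53754596] [[256.0, 232.4], [256.1, 239.5], [256.4, 250.0]]
157 135
scene [277.1123059  145.95825197] [[277.2, 147.0], [277.4, 144.6], [277.6, 141.4]]
237 105
side [217.94886118 156.54248412] [[218.1, 158.0], [217.7, 154.8], [217.2, 150.7]]
177 116
```

View pics/a.png

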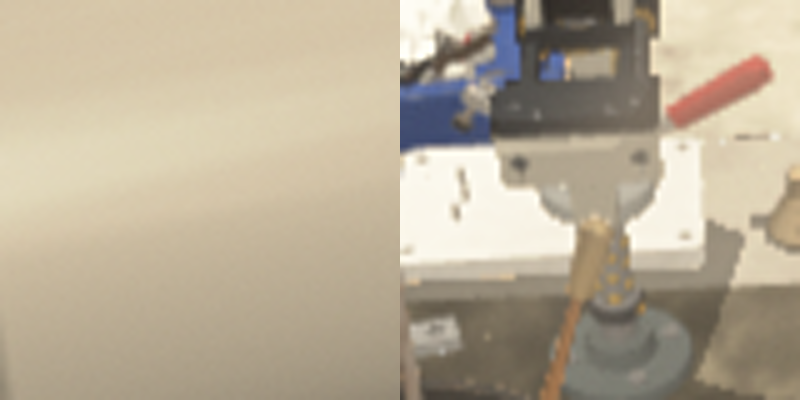

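Call:
step_arm --pt "0 0 3 0 0 0" --pt "0 0 7 0 0 0" --pt "0 0 10 0 0 0" --pt "0 0 12 0 0 0"

```text
time: 8.77
tool_pos: [674.7, -102.2, 128.0]
tcp_rot: [3.141, -0.001, -3.142]
contact_force: [0.0, 0.6, -0.1]
grip_width: 60.6
```

Call:
step_arm --pt "0 0 2 0 0 0" --pt "0 0 4 0 0 0" --pt "0 0 4 0 0 0"

```text
time: 9.02
tool_pos: [674.7, -102.0, 124.2]
tcp_rot: [3.141, -0.001, -3.141]
contact_force: [0.3, 0.2, -0.9]
grip_width: 60.6
```

Ring bottom should now be about z=98.5, past the nose with no contact; continue slowly.

Call:
step_arm --pt "0 0 2 0 0 0" --pt "0 0 4 0 0 0" --pt "0 0 6 0 0 0" --pt "0 0 6 0 0 0"

```text
time: 9.35
tool_pos: [674.2, -101.9, 118.0]
tcp_rot: [3.141, -0.002, -3.141]
contact_force: [-4.5, 1.5, 0.2]
grip_width: 60.8
```

Call:
step_arm --pt "0 0 2 0 0 0" --pt "0 0 4 0 0 0" --pt "0 0 6 0 0 0"

```text
time: 9.6
tool_pos: [674.1, -101.9, 112.8]
tcp_rot: [3.141, -0.002, -3.141]
contact_force: [-6.3, 2.1, 3.8]
grip_width: 60.7
```

Call:
step_arm --pt "0.6 0.2 2 0 0 0" --pt "0.6 0.2 4 0 0 0" --pt "0.6 0.2 6 0 0 0" --pt "0.6 0.2 8 0 0 0"

```text
time: 9.93
tool_pos: [673.9, -101.8, 105.0]
tcp_rot: [3.141, -0.001, -3.141]
contact_force: [-6.4, 1.2, 4.4]
grip_width: 61.0
```

Call:
step_arm --pt "0 0 2 0 0 0" --pt "0 0 4 0 0 0" --pt "0 0 6 0 0 0" --pt "0 0 8 0 0 0"

```text
time: 10.27
tool_pos: [673.9, -101.9, 96.9]
tcp_rot: [3.141, -0.001, -3.141]
contact_force: [-5.9, 1.9, 3.9]
grip_width: 60.8
```

Call:
step_arm --pt "0.5 0.1 2 0 0 0" --pt "0.5 0.1 4 0 0 0" --pt "0.5 0.1 6 0 0 0" --pt "0.5 0.1 7 0 0 0"

```text
time: 10.6
tool_pos: [673.6, -101.8, 89.8]
tcp_rot: [3.141, -0.001, -3.141]
contact_force: [-4.5, 1.6, 3.6]
grip_width: 61.1
```

Call:
step_arm --pt "0 0 1 0 0 0" --pt "0 0 2 0 0 0"

```text
time: 10.77
tool_pos: [673.5, -101.7, 87.9]
tcp_rot: [3.141, -0.001, -3.141]
contact_force: [-6.3, 1.5, 5.5]
grip_width: 60.9
```

Call:
step_arm --pt "0 0 1 0 0 0" --pt "0 0 2 0 0 0"

```text
time: 10.93
tool_pos: [673.6, -101.8, 86.0]
tcp_rot: [3.141, -0.001, -3.141]
contact_force: [-4.4, 0.3, 4.2]
grip_width: 60.8
```

Call:
step_arm --pt "0.3 0 1 0 0 0" --pt "0.3 0 1.5 0 0 0"

```text
time: 11.1
tool_pos: [673.5, -101.8, 84.4]
tcp_rot: [3.142, 0.0, -3.141]
contact_force: [-3.9, 2.2, 2.7]
grip_width: 60.4
```

Call:
step_arm --pt "0 0 0.5 0 0 0" --pt "0 0 1 0 0 0"

```text
time: 11.27
tool_pos: [673.6, -101.8, 83.3]
tcp_rot: [3.141, 0.0, -3.141]
contact_force: [-5.1, 2.1, 2.8]
grip_width: 60.8
```

Call:
step_arm --pt "0 0 0.8 0 0 0" --pt "0 0 1.5 0 0 0"

```text
time: 11.43
tool_pos: [673.5, -101.8, 81.8]
tcp_rot: [3.141, 0.0, -3.141]
contact_force: [-4.5, 1.8, 5.3]
grip_width: 61.0
```

Call:
step_arm --pt "0 0 0.5 0 0 0" --pt "0 0 1 0 0 0"

```text
time: 11.6
tool_pos: [673.5, -101.8, 81.0]
tcp_rot: [3.141, -0.0, -3.141]
contact_force: [-5.7, 3.2, 5.7]
grip_width: 60.8
```

Call:
step_arm --pt "0 0 0.8 0 0 0" --pt "0 0 1.5 0 0 0"

```text
time: 11.77
tool_pos: [673.4, -101.7, 79.3]
tcp_rot: [3.141, -0.0, -3.141]
contact_force: [-3.9, 1.3, 3.4]
grip_width: 60.4
```

Call:
step_arm --pt "0 0 0.5 0 0 0" --pt "0 0 1 0 0 0"

```text
time: 11.93
tool_pos: [673.5, -101.8, 78.1]
tcp_rot: [3.141, -0.0, -3.141]
contact_force: [-4.1, 1.3, 3.3]
grip_width: 60.7
```

Call:
step_arm --pt "0 0 0.8 0 0 0" --pt "0 0 1.5 0 0 0"

```text
time: 12.1
tool_pos: [673.5, -101.8, 77.3]
tcp_rot: [3.142, 0.0, -3.141]
contact_force: [-7.3, 3.0, 9.6]
grip_width: 60.7
```

Call:
step_arm --pt "0 0 0.5 0 0 0" --pt "0 0 1 0 0 0"

```text
time: 12.27
tool_pos: [673.6, -101.9, 77.0]
tcp_rot: [-3.142, 0.0, -3.141]
contact_force: [-8.6, 1.7, 13.3]
grip_width: 60.8
```

Call:
step_arm --pt "0 0 0.5 0 0 0" --pt "0 0 1 0 0 0" --pt "0 0 1 0 0 0"

```text
time: 12.52
tool_pos: [673.6, -101.9, 76.6]
tcp_rot: [-3.141, 0.001, -3.141]
contact_force: [-8.8, 2.8, 13.1]
grip_width: 60.7
```

Call:
step_arm --pt "0 0 0.2 0 0 0" --pt "0 0 0.5 0 0 0" --pt "0 0 0.5 0 0 0"

```text
time: 12.77
tool_pos: [673.6, -101.8, 76.5]
tcp_rot: [-3.141, 0.001, -3.141]
contact_force: [-9.1, 2.7, 16.1]
grip_width: 60.2
```

Call:
step_arm --pt "0 0 0.5 0 0 0" --pt "0 0 1 0 0 0" --pt "0 0 1 0 0 0"

```text
time: 13.02
tool_pos: [673.7, -101.9, 76.1]
tcp_rot: [-3.141, 0.001, -3.141]
contact_force: [-10.2, 2.8, 18.2]
grip_width: 60.9
```

Call:
step_arm --pt "0 0 0.3 0 0 0" --pt "0 0 0.7 0 0 0" --pt "0 0 0.7 0 0 0"

```text
time: 13.27
tool_pos: [673.7, -101.9, 75.8]
tcp_rot: [-3.141, 0.001, -3.141]
contact_force: [-11.9, 3.2, 21.1]
grip_width: 60.6
```

Call:
step_arm --pt "0.6 0 0.3 0 0 0" --pt "1.2 0 0.7 0 0 0" --pt "1.2 0 0.7 0 0 0"

```text
time: 13.52
tool_pos: [673.6, -101.9, 75.8]
tcp_rot: [-3.141, 0.005, -3.141]
contact_force: [-9.2, 3.3, 21.8]
grip_width: 60.6
```

```bash
python3 - <<'E'
from h import *
o=bot.get_obs();print({k:np.round(v,3).tolist() for k,v in o.items()})
E
```

```text
{'time': 13.517, 'joint_positions': [-0.263, 0.784, 1.254, 0.001, 1.099, -1.834], 'dq': [-0.001, -0.0, -0.002, -0.002, 0.002, 0.001], 'tau': [-1.501, -48.567, -20.496, -0.381, -3.043, -0.004], 'tool_pos': [673.556, -101.87, 75.803], 'tcp_rot': [-3.141, 0.005, -3.141], 'contact_force': [-9.166, 3.277, 21.815], 'moment': [0.681, 1.558, 0.048], 'grip_width': 60.621}
```

Call:
step_arm --pt "0 0 -1 0 0 0" --pt "0 0 -2 0 0 0" --pt "0 0 -2 0 0 0"

```text
time: 13.77
tool_pos: [673.5, -101.8, 76.5]
tcp_rot: [-3.141, 0.004, -3.141]
contact_force: [-6.5, 3.5, 15.4]
grip_width: 60.9
```

Call:
step_arm --pt "0 0 0 0 0 0" --pt "0 0 0 0 0 0" --pt "0 0 0 0 0 0" --pt "0 0 0 0 0 0" --fingers 75

```text
time: 14.1
tool_pos: [672.6, -102.1, 73.4]
tcp_rot: [-3.141, 0.0, -3.142]
contact_force: [-0.1, 0.9, -0.2]
grip_width: 74.8
```

Call:
step_arm --pt "0 0 -10 0 0 0" --pt "0 0 -22 0 0 0" --pt "0 0 -22 0 0 0"

```text
time: 14.35
tool_pos: [674.1, -102.3, 99.3]
tcp_rot: [-3.14, 0.005, -3.141]
contact_force: [0.7, -0.7, 0.4]
grip_width: 74.8
```

Call:
step_arm --pt "0.5 0.3 0 0 0 0" --pt "0.5 0.3 0 0 0 0" --pt "0.5 0.3 0 0 0 0" --pt "0.5 0.3 0 0 0 0" --pt "0.5 0.3 0 0 0 0" --fingers 34

```text
time: 14.77
tool_pos: [671.6, -101.5, 95.5]
tcp_rot: [3.141, -0.001, -3.141]
contact_force: [-0.3, -0.1, 0.6]
grip_width: 46.3
```

Call:
step_arm --pt "0 0 3 0 0 0" --pt "0 0 5 0 0 0" --pt "0 0 5 0 0 0"

```text
time: 15.02
tool_pos: [671.7, -101.5, 90.3]
tcp_rot: [3.141, -0.001, -3.141]
contact_force: [0.2, 0.4, -0.1]
grip_width: 34.5
```

Call:
step_arm --pt "0 0 1 0 0 0" --pt "0 0 2 0 0 0" --pt "0 0 2 0 0 0"

```text
time: 15.27
tool_pos: [671.9, -101.6, 89.9]
tcp_rot: [-3.142, 0.0, -3.141]
contact_force: [-2.6, -0.1, 6.8]
grip_width: 34.0
```

Call:
step_arm --pt "0 0 0.7 0 0 0" --pt "0 0 1.4 0 0 0" --pt "0 0 1.4 0 0 0"

```text
time: 15.52
tool_pos: [671.9, -101.5, 89.4]
tcp_rot: [-3.141, 0.001, -3.141]
contact_force: [-4.4, 1.5, 11.2]
grip_width: 33.9
```

Call:
step_arm --pt "0 0 0.5 0 0 0" --pt "0 0 1 0 0 0" --pt "0 0 1 0 0 0"

```text
time: 15.77
tool_pos: [672.0, -101.6, 89.1]
tcp_rot: [-3.141, 0.001, -3.141]
contact_force: [-5.5, 1.4, 14.8]
grip_width: 34.1
```

Call:
step_arm --pt "0 0 0.7 0 0 0" --pt "0 0 1.3 0 0 0" --pt "0 0 1.3 0 0 0"

```text
time: 16.02
tool_pos: [672.0, -101.6, 88.6]
tcp_rot: [-3.141, 0.002, -3.141]
contact_force: [-8.3, 1.8, 19.8]
grip_width: 34.0
```

Call:
step_arm --pt "0 0 0.5 0 0 0" --pt "0 0 0.9 0 0 0" --pt "0 0 0.9 0 0 0"

```text
time: 16.27
tool_pos: [672.0, -101.6, 88.3]
tcp_rot: [-3.141, 0.002, -3.141]
contact_force: [-8.6, 1.7, 22.2]
grip_width: 33.9
```

Call:
step_arm --pt "0 0 -20 0 0 0" --pt "0 0 -55 0 0 0" --pt "0 0 -95 0 0 0" --pt "5 5 -135 0 0 0" --pt "15 25 -165 0 0 0"

```text
time: 16.68
tool_pos: [657.6, -79.1, 252.5]
tcp_rot: [-3.14, 0.004, 3.139]
contact_force: [0.3, -1.2, 1.0]
grip_width: 34.0
```

Call:
step_arm --pt "20 33 -8 0 0 0" --pt "40 66 -10 0 0 0" --pt "60 99 -10 0 0 0" --pt "80 132 -10 0 0 0" --pt "100 162 -10 0 0 0" --fingers 70

```text
time: 17.1
tool_pos: [555.5, 87.0, 259.3]
tcp_rot: [3.141, 0.0, -3.141]
contact_force: [0.8, 1.1, 0.2]
grip_width: 62.7
```

Call:
step_arm --pt "0 0 0 0 0 0" --pt "0 0 0 0 0 0" --pt "0 0 0 0 0 0"

```text
time: 17.35
tool_pos: [557.2, 85.1, 259.5]
tcp_rot: [-3.141, 0.001, -3.141]
contact_force: [0.9, 0.9, 0.1]
grip_width: 69.6
```

```bash
python3 - <<'E'
from h import *
o=bot.get_obs();print(o["tool_pos"],o["tcp_rot"],o["time"])
c=bot.capture("wrist"); print((-c["R"].T@c["t"]).round(1))
print(ring(c,"middle_centre",11,31));print(ring(c,"narrow_centre",9,31))
for b in bot.boxes_of("wide_centre",c)[:1]: print(b)
np.savez("w4.npz",**{k:c[k] for k in("color","R","t","fx","fy","cx","cy")})
cv2.imwrite("pics/w4.png",cv2.resize(c["color"][:,:,::-1],None,fx=1.5,fy=1.5,interpolation=cv2.INTER_CUBIC))
E
```

```text
[557.18321137  85.1388764  259.46438148] [-3.14120361e+00  8.05602695e-04 -3.14088872e+00] 17.35
[481.5  85.  392.4]
([261.9, 170.9, 43.1, 39.8], [([565.8, 96.0, 11.0], [37.6, 37.8], [49.7, 48.7]), ([566.0, 95.7, 11.0], [16.1, 17.4], [20.9, 21.8])])
([76.6, 144.8, 33.2, 32.5], [([531.3, -139.8, 9.0], [26.9, 31.0], [36.3, 36.5]), ([531.5, -140.0, 9.0], [16.9, 19.9], [23.7, 23.8])])
```

View pics/w4.png

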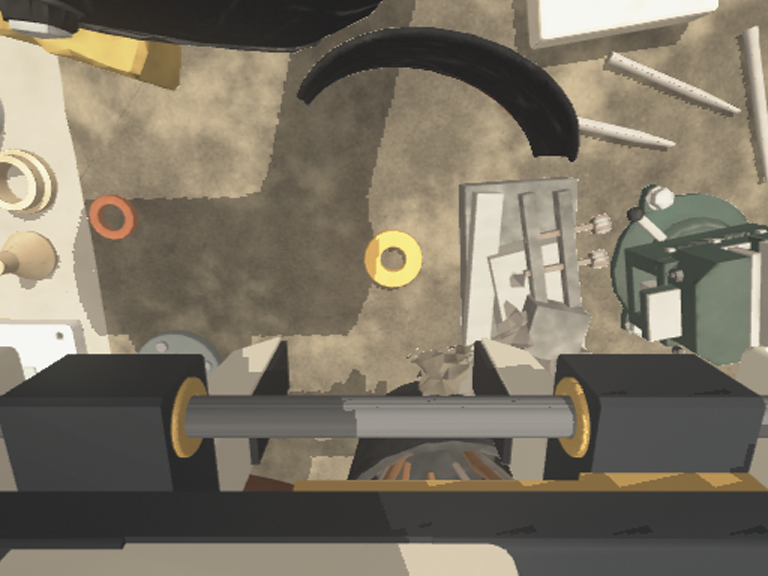

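Call:
step_arm --pt "-4 5 20 0 0 -0.1" --pt "-8.7 10.7 55 0 0 -0.2" --pt "-8.7 10.7 95 0 0 -0.26" --pt "-8.7 10.7 135 0 0 -0.26" --pt "-8.7 10.7 160 0 0 -0.26" --fingers 63

```text
time: 17.97
tool_pos: [564.1, 95.2, 95.2]
tcp_rot: [3.141, -0.005, -2.882]
contact_force: [-0.0, 1.1, 0.0]
grip_width: 62.9
```

Call:
step_arm --pt "0 0 5 0 0 0" --pt "0 0 5 0 0 0"

```text
time: 18.13
tool_pos: [564.9, 95.4, 92.6]
tcp_rot: [3.141, -0.004, -2.883]
contact_force: [-0.6, -0.1, 0.4]
grip_width: 63.0
```

```bash
python3 - <<'E'
from h import *
o=bot.get_obs();print(o["tool_pos"],o["tcp_rot"],o["time"],o["contact_force"])
c=bot.capture("wrist")
print(ring(c,"middle_centre",11,31))
E
```

```text
[564.9193619   95.37179158  92.57557567] [ 3.14067894 -0.00382586 -2.88252525] 18.1333 [-0.57637246 -0.1205721   0.35748688]
([253.9, 208.5, 65.5, 67.8], [([565.0, 95.3, 11.0], [63.3, 64.8], [50.8, 49.1]), ([565.0, 95.1, 11.0], [24.6, 29.3], [19.8, 22.1])])
```

Call:
step_arm --pt "0 0 15 0 0 0" --pt "0 0 40 0 0 0" --pt "0 0 60 0 0 0" --pt "0 0 64 0 0 0" --pt "0 0 64 0 0 0"

```text
time: 18.65
tool_pos: [566.0, 96.0, 31.0]
tcp_rot: [-3.142, 0.001, -2.882]
contact_force: [0.1, 0.6, 0.4]
grip_width: 63.1
```

Call:
step_arm --pt "0 0 2 0 0 0" --pt "0 0 4 0 0 0" --pt "0 0 4 0 0 0"

```text
time: 18.9
tool_pos: [566.3, 96.1, 27.5]
tcp_rot: [-3.141, 0.002, -2.881]
contact_force: [-1.2, -0.0, 0.2]
grip_width: 63.0
```

Call:
step_arm --pt "1 0 0 0 0 0" --pt "1 0 0 0 0 0"

```text
time: 19.07
tool_pos: [564.7, 95.8, 26.9]
tcp_rot: [-3.141, 0.001, -2.881]
contact_force: [-1.0, -0.6, -0.8]
grip_width: 63.2
```

Call:
step_arm --pt "0 0 0 0 0 0" --pt "0 0 0 0 0 0" --pt "0 0 0 0 0 0" --pt "0 0 0 0 0 0" --pt "0 0 0 0 0 0" --fingers 40

```text
time: 19.48
tool_pos: [564.6, 95.9, 26.4]
tcp_rot: [3.142, 0.0, -2.881]
contact_force: [-0.5, -0.1, 2.0]
grip_width: 48.0
```

Call:
step_arm --pt "0 0 -20 0 0 0" --pt "0 0 -50 0 0 0" --pt "0 0 -90 0 0 0" --pt "0 0 -130 0 0 0" --pt "0 0 -165 0 0 0"

```text
time: 19.9
tool_pos: [564.4, 95.9, 193.5]
tcp_rot: [3.142, 0.001, -2.881]
contact_force: [1.1, -0.6, -0.6]
grip_width: 48.5
```

Call:
step_arm --pt "4 -35 0 0 0 0" --pt "8 -71 0 0 0 0.06" --pt "12 -106 0 0 0 0.13" --pt "16 -141 0 0 0 0.2" --pt "20 -177 0 0 0 0.26"

```text
time: 20.32
tool_pos: [590.5, -81.7, 191.1]
tcp_rot: [3.141, -0.0, 3.139]
contact_force: [0.7, -0.1, -0.5]
grip_width: 48.2
```

Call:
step_arm --pt "-30 -8 5 0 0 0" --pt "-60 -16 20 0 0 0" --pt "-82 -21.5 35 0 0 0" --pt "-82 -21.5 42 0 0 0" --pt "-82 -21.5 42 0 0 0"

```text
time: 20.73
tool_pos: [671.8, -101.8, 145.6]
tcp_rot: [3.14, -0.006, 3.141]
contact_force: [-0.7, 0.3, -2.0]
grip_width: 48.3
```

Call:
step_arm --pt "0 0 0 0 0 0" --pt "0 0 0 0 0 0"

```text
time: 20.9
tool_pos: [672.4, -101.5, 150.1]
tcp_rot: [-3.142, 0.0, -3.141]
contact_force: [0.6, -0.4, -0.4]
grip_width: 48.2
```

```bash
python3 - <<'E'
from h import *
o=bot.get_obs();print(o["tool_pos"],o["tcp_rot"],o["time"],o["contact_force"])
c=bot.capture("wrist"); print((-c["R"].T@c["t"]).round(1))
zt=o["tool_pos"][2]-25-1.5+11
print(ring(c,"middle_centre",zt,31),zt)
E
```

```text
[ 672.36111873 -101.45475466  150.12530299] [-3.14158820e+00  4.02838504e-04 -3.14103217e+00] 20.9 [ 0.58917181 -0.35133766 -0.41321257]
[ 596.7 -101.7  283.1]
([254.6, 233.2, 89.6, 61.0], [([664.2, -101.7, 134.6], [64.1, 92.2], [36.6, 48.2]), ([643.2, -98.7, 134.6], [1.2, 6.3], [1.6, 3.1])]) 134.6253029855956
```

Call:
step_arm --pt "-0.8 -0.2 6 0 0 0" --pt "-0.8 -0.2 12 0 0 0" --pt "-0.8 -0.2 17 0 0 0" --pt "-0.8 -0.2 20 0 0 0" --pt "-0.8 -0.2 22 0 0 0"

```text
time: 21.42
tool_pos: [673.2, -101.9, 126.3]
tcp_rot: [3.141, -0.001, -3.141]
contact_force: [0.5, 0.3, -0.9]
grip_width: 48.3
```

Call:
step_arm --pt "0 0 2 0 0 0" --pt "0 0 4 0 0 0" --pt "0 0 6 0 0 0" --pt "0 0 6 0 0 0"

```text
time: 21.75
tool_pos: [673.2, -101.9, 120.7]
tcp_rot: [3.141, -0.001, -3.141]
contact_force: [-1.1, 0.4, -1.9]
grip_width: 48.7
```

Call:
step_arm --pt "0 0 2 0 0 0" --pt "0 0 4 0 0 0" --pt "0 0 4 0 0 0"

```text
time: 22.0
tool_pos: [673.1, -101.8, 117.0]
tcp_rot: [3.141, -0.001, -3.141]
contact_force: [-2.9, 1.2, -0.0]
grip_width: 48.1
```

Call:
step_arm --pt "0.3 0 2 0 0 0" --pt "0.3 0.1 4 0 0 0" --pt "0.3 0.1 6 0 0 0" --pt "0.3 0.1 8 0 0 0" --pt "0.3 0.1 10 0 0 0"

```text
time: 22.42
tool_pos: [673.0, -101.8, 107.4]
tcp_rot: [3.141, -0.001, -3.141]
contact_force: [-5.4, 1.5, 5.0]
grip_width: 48.8
```

Call:
step_arm --pt "0 0 2 0 0 0" --pt "0 0 4 0 0 0" --pt "0 0 6 0 0 0" --pt "0 0 8 0 0 0" --pt "0 0 10 0 0 0"

```text
time: 22.83
tool_pos: [673.0, -101.9, 97.1]
tcp_rot: [3.141, -0.001, -3.141]
contact_force: [-5.6, 0.9, 2.0]
grip_width: 47.9
```

Call:
step_arm --pt "0 0 1 0 0 0" --pt "0 0 2 0 0 0" --pt "0 0 2 0 0 0"

```text
time: 23.08
tool_pos: [673.0, -101.8, 95.0]
tcp_rot: [3.141, -0.001, -3.141]
contact_force: [-3.6, 1.4, 1.7]
grip_width: 48.3
```

Call:
step_arm --pt "0.3 0 1 0 0 0" --pt "0.3 0 2 0 0 0"

```text
time: 23.25
tool_pos: [672.8, -101.8, 93.6]
tcp_rot: [3.141, -0.0, -3.141]
contact_force: [-6.8, 2.1, 6.6]
grip_width: 48.6
```

Call:
step_arm --pt "0 0 0.7 0 0 0" --pt "0 0 1.5 0 0 0"

```text
time: 23.42
tool_pos: [672.9, -101.8, 92.4]
tcp_rot: [3.141, 0.0, -3.141]
contact_force: [-6.6, 0.8, 5.8]
grip_width: 48.4
```

Call:
step_arm --pt "0 0 0.7 0 0 0" --pt "0 0 1 0 0 0"

```text
time: 23.58
tool_pos: [672.9, -101.8, 91.4]
tcp_rot: [3.141, 0.0, -3.141]
contact_force: [-6.9, 1.5, 7.3]
grip_width: 48.1
```

Call:
step_arm --pt "0 0 0.7 0 0 0" --pt "0 0 1.2 0 0 0" --pt "0 0 1.2 0 0 0"

```text
time: 23.83
tool_pos: [672.9, -101.8, 90.9]
tcp_rot: [3.142, 0.0, -3.141]
contact_force: [-7.5, 2.0, 10.5]
grip_width: 48.8
```

Call:
step_arm --pt "0 0 0.7 0 0 0" --pt "0 0 1.2 0 0 0" --pt "0 0 1.2 0 0 0"

```text
time: 24.08
tool_pos: [673.0, -101.8, 90.5]
tcp_rot: [-3.142, 0.001, -3.141]
contact_force: [-8.6, 2.0, 13.3]
grip_width: 48.2
```

Call:
step_arm --pt "0 0 0.7 0 0 0" --pt "0 0 1.3 0 0 0" --pt "0 0 1.3 0 0 0"

```text
time: 24.33
tool_pos: [673.0, -101.8, 89.9]
tcp_rot: [-3.141, 0.001, -3.141]
contact_force: [-10.7, 2.8, 18.3]
grip_width: 48.4
```

Call:
step_arm --pt "0 0 0.6 0 0 0" --pt "0 0 1.1 0 0 0" --pt "0 0 1.1 0 0 0"

```text
time: 24.58
tool_pos: [673.1, -101.8, 89.6]
tcp_rot: [-3.141, 0.002, -3.141]
contact_force: [-13.0, 3.5, 21.7]
grip_width: 48.1
```

Call:
step_arm --pt "0.5 0 -1.5 0 0 0" --pt "0.5 0 -3 0 0 0" --pt "0.5 0 -3 0 0 0"

```text
time: 24.83
tool_pos: [672.8, -101.7, 90.5]
tcp_rot: [-3.142, 0.001, -3.141]
contact_force: [-6.5, 2.2, 10.6]
grip_width: 48.1
```

Call:
step_arm --pt "0 0 0 0 0 0" --pt "0 0 0 0 0 0" --pt "0 0 0 0 0 0" --pt "0 0 0 0 0 0" --fingers 62

```text
time: 25.17
tool_pos: [673.5, -102.7, 89.5]
tcp_rot: [-3.14, 0.003, 3.141]
contact_force: [0.1, -2.0, 3.6]
grip_width: 62.0
```

Call:
step_arm --pt "0 0 -10 0 0 0" --pt "0 0 -20 0 0 0" --pt "0 0 -20 0 0 0"

```text
time: 25.42
tool_pos: [673.6, -102.1, 111.5]
tcp_rot: [-3.141, 0.004, -3.141]
contact_force: [0.4, 0.5, 0.7]
grip_width: 61.9
```

Call:
step_arm --pt "0.3 0 0 0 0 0" --pt "0.3 0 0 0 0 0" --pt "0.3 0 0 0 0 0" --pt "0.3 0 0 0 0 0" --pt "0.3 0 0 0 0 0" --fingers 32

```text
time: 25.83
tool_pos: [672.0, -101.8, 108.5]
tcp_rot: [3.141, -0.001, -3.141]
contact_force: [0.3, -0.5, 0.4]
grip_width: 33.9
```

Call:
step_arm --pt "0 0 2 0 0 0" --pt "0 0 5 0 0 0" --pt "0 0 6 0 0 0" --pt "0 0 6 0 0 0"

```text
time: 26.17
tool_pos: [671.8, -101.9, 102.3]
tcp_rot: [3.141, -0.001, -3.141]
contact_force: [0.9, -0.0, 0.0]
grip_width: 31.8
```

Call:
step_arm --pt "0 0 1 0 0 0" --pt "0 0 2 0 0 0" --pt "0 0 2 0 0 0"

```text
time: 26.42
tool_pos: [672.2, -101.9, 101.0]
tcp_rot: [3.142, 0.0, -3.141]
contact_force: [0.7, -0.4, 0.3]
grip_width: 32.1
```

Call:
step_arm --pt "0 0 1 0 0 0" --pt "0 0 2 0 0 0" --pt "0 0 2 0 0 0"

```text
time: 26.67
tool_pos: [672.4, -102.0, 100.7]
tcp_rot: [-3.141, 0.001, -3.141]
contact_force: [-3.3, 0.3, 8.0]
grip_width: 32.1
```

Call:
step_arm --pt "0 0 0.7 0 0 0" --pt "0 0 1.2 0 0 0" --pt "0 0 1.2 0 0 0"

```text
time: 26.92
tool_pos: [672.5, -102.0, 100.5]
tcp_rot: [-3.141, 0.002, -3.141]
contact_force: [-5.3, 1.3, 13.7]
grip_width: 32.2
```

Call:
step_arm --pt "0 0 0.7 0 0 0" --pt "0 0 1.2 0 0 0" --pt "0 0 1.2 0 0 0"

```text
time: 27.17
tool_pos: [672.5, -102.0, 100.1]
tcp_rot: [-3.141, 0.002, -3.141]
contact_force: [-7.5, 1.2, 17.9]
grip_width: 32.2
```

Call:
step_arm --pt "0 0 0.6 0 0 0" --pt "0 0 1.1 0 0 0" --pt "0 0 1.1 0 0 0"

```text
time: 27.42
tool_pos: [672.5, -102.0, 99.5]
tcp_rot: [-3.141, 0.003, -3.141]
contact_force: [-8.0, 1.3, 20.9]
grip_width: 31.6
```

Call:
step_arm --pt "0 0 0.4 0 0 0" --pt "0 0 0.7 0 0 0" --pt "0 0 0.7 0 0 0"

```text
time: 27.67
tool_pos: [672.6, -102.0, 99.3]
tcp_rot: [-3.141, 0.003, -3.141]
contact_force: [-9.4, 1.6, 23.4]
grip_width: 32.1
```

Call:
step_arm --pt "0 0 -20 0 0 0" --pt "0 0 -55 0 0 0" --pt "0 0 -85 0 0 0" --pt "12 -5 -105 0 0 0" --pt "32 -15 -115 0 0 0"

```text
time: 28.08
tool_pos: [642.0, -116.4, 213.3]
tcp_rot: [-3.14, 0.006, -3.14]
contact_force: [0.6, -0.3, -0.6]
grip_width: 32.2
```

Call:
step_arm --pt "34 -10 0 0 0 0" --pt "68 -20 0 0 0 0" --pt "105 -25 0 0 0 0" --pt "109 -25 0 0 0 0" --pt "109 -25 0 0 0 0" --fingers 58

```text
time: 28.5
tool_pos: [529.5, -142.2, 210.3]
tcp_rot: [3.141, -0.0, 3.14]
contact_force: [0.4, -1.2, 0.2]
grip_width: 57.4
```

```bash
python3 - <<'E'
from h import *
o=bot.get_obs();print(o["tool_pos"],o["tcp_rot"],o["time"])
c=bot.capture("wrist"); print((-c["R"].T@c["t"]).round(1))
print(ring(c,"narrow_centre",9,31))
cv2.imwrite("pics/w5.png",c["color"][:,:,::-1])
E
```

```text
[ 529.5171301  -142.16149877  210.32021764] [ 3.14141366e+00 -2.04465284e-04  3.14018096e+00] 28.5
[ 454.  -142.3  343.3]
([257.0, 174.3, 32.3, 33.3], [([530.7, -140.4, 9.0], [31.6, 32.2], [35.7, 36.1]), ([530.7, -140.5, 9.0], [18.9, 20.0], [21.9, 22.5])])
```

View pics/w5.png

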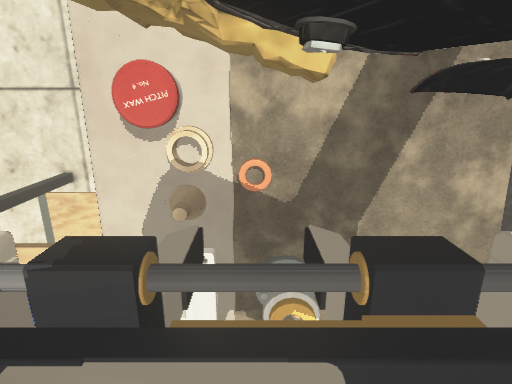

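Call:
step_arm --pt "-1.2 1.8 20 0 0 0" --pt "-1.2 1.8 60 0 0 0" --pt "-1.2 1.8 100 0 0 0" --pt "-1.2 1.8 130 0 0 0" --pt "-1.2 1.8 140 0 0 0" --fingers 51

```text
time: 29.02
tool_pos: [531.4, -138.9, 65.0]
tcp_rot: [3.139, -0.006, -3.141]
contact_force: [-1.4, 0.1, 0.9]
grip_width: 51.1
```

Call:
step_arm --pt "0 0 0 0 0 0" --pt "0 0 0 0 0 0"

```text
time: 29.18
tool_pos: [533.8, -140.3, 70.3]
tcp_rot: [-3.141, 0.001, -3.141]
contact_force: [1.1, -0.8, -0.1]
grip_width: 51.1
```

```bash
python3 - <<'E'
from h import *
o=bot.get_obs();print(o["tool_pos"],o["tcp_rot"],o["time"],o["grip_width"])
c=bot.capture("wrist")
print(ring(c,"narrow_centre",9,31))
E
```

```text
[ 533.76237634 -140.27415368   70.27716142] [-3.14132054e+00  9.96603458e-04 -3.14079645e+00] 29.1833 51.08673143800447
([253.2, 214.1, 53.3, 51.6], [([530.1, -140.5, 9.0], [52.3, 53.3], [38.3, 36.7]), ([530.0, -140.5, 9.0], [28.1, 33.3], [20.2, 22.5])])
```

Call:
step_arm --pt "2 0 15 0 0 0" --pt "2 0 35 0 0 0" --pt "2 0 41 0 0 0" --pt "2 0 41 0 0 0" --pt "2 0 41 0 0 0"

```text
time: 29.7
tool_pos: [531.2, -140.4, 30.0]
tcp_rot: [-3.141, 0.002, -3.141]
contact_force: [0.9, 0.1, -0.1]
grip_width: 50.8
```

Call:
step_arm --pt "0 0 0 0 0 0" --pt "0 0 0 0 0 0"

```text
time: 29.87
tool_pos: [531.2, -140.4, 30.0]
tcp_rot: [-3.141, 0.002, -3.141]
contact_force: [0.2, 0.5, 0.2]
grip_width: 51.3
```

Call:
step_arm --pt "0.9 0 2 0 0 0" --pt "0.9 0 3.3 0 0 0" --pt "0.9 0 3.3 0 0 0"

```text
time: 30.12
tool_pos: [529.3, -140.1, 25.4]
tcp_rot: [3.141, -0.0, -3.141]
contact_force: [0.1, 0.3, -0.3]
grip_width: 50.9
```

Call:
step_arm --pt "0 0 0 0 0 0" --pt "0 0 0 0 0 0" --pt "0 0 0 0 0 0" --pt "0 0 0 0 0 0" --pt "0 0 0 0 0 0" --fingers 28

```text
time: 30.53
tool_pos: [529.5, -140.1, 25.4]
tcp_rot: [3.142, 0.0, -3.141]
contact_force: [-0.2, -0.3, 1.0]
grip_width: 36.6
```

Call:
step_arm --pt "0 0 -20 0 0 0" --pt "0 0 -50 0 0 0" --pt "0 0 -90 0 0 0" --pt "0 0 -115 0 0 0" --pt "-10 3 -130 0 0 0"

```text
time: 30.95
tool_pos: [539.4, -137.8, 158.9]
tcp_rot: [-3.14, 0.003, 3.141]
contact_force: [1.6, -0.2, -1.2]
grip_width: 36.3
```

Call:
step_arm --pt "-35 10 0 0 0 0" --pt "-70 20 0 0 0 0" --pt "-105 30 0 0 0 0" --pt "-132 35.7 0 0 0 0" --pt "-132.5 35.7 0 0 0 0"

```text
time: 31.37
tool_pos: [675.6, -99.6, 154.4]
tcp_rot: [3.141, 0.002, -3.139]
contact_force: [-0.9, -0.2, -1.5]
grip_width: 36.5
```

Call:
step_arm --pt "0 0 0 0 0 0" --pt "0 0 0 0 0 0" --pt "0 0 0 0 0 0"

```text
time: 31.62
tool_pos: [670.9, -101.8, 155.4]
tcp_rot: [3.141, -0.001, 3.141]
contact_force: [-1.5, -0.5, -1.2]
grip_width: 36.6
```

Call:
step_arm --pt "-1.6 0 6 0 0 0" --pt "-1.6 0 12 0 0 0" --pt "-1.6 0 18 0 0 0" --pt "-1.6 0 22 0 0 0" --pt "-1.6 0 23 0 0 0"

```text
time: 32.03
tool_pos: [672.8, -101.4, 131.0]
tcp_rot: [3.141, -0.002, 3.142]
contact_force: [-0.6, -0.7, -0.2]
grip_width: 36.6
```

Call:
step_arm --pt "0 0 2 0 0 0" --pt "0 0 4 0 0 0" --pt "0 0 6 0 0 0" --pt "0 0 8 0 0 0" --pt "0 0 8 0 0 0"

```text
time: 32.45
tool_pos: [673.4, -101.3, 124.0]
tcp_rot: [3.141, -0.001, -3.141]
contact_force: [-0.6, 0.4, -0.7]
grip_width: 36.5
```

Call:
step_arm --pt "0 0 2 0 0 0" --pt "0 0 4 0 0 0" --pt "0 0 6 0 0 0" --pt "0 0 6 0 0 0"

```text
time: 32.78
tool_pos: [673.3, -101.4, 117.9]
tcp_rot: [3.141, -0.001, -3.141]
contact_force: [-1.0, -0.1, -1.0]
grip_width: 36.3
```

Call:
step_arm --pt "0.4 -0.2 2 0 0 0" --pt "0.4 -0.2 4 0 0 0" --pt "0.4 -0.2 6 0 0 0" --pt "0.4 -0.2 8 0 0 0"

```text
time: 33.12
tool_pos: [673.0, -101.6, 110.5]
tcp_rot: [3.142, -0.0, -3.141]
contact_force: [-2.3, 0.0, 1.4]
grip_width: 36.5
```

Call:
step_arm --pt "0 0 2 0 0 0" --pt "0 0 4 0 0 0" --pt "0 0 5 0 0 0" --pt "0 0 5 0 0 0"

```text
time: 33.45
tool_pos: [672.7, -101.4, 104.5]
tcp_rot: [3.141, -0.001, -3.141]
contact_force: [-2.2, 0.7, -2.3]
grip_width: 36.5
```

Call:
step_arm --pt "0 0 1 0 0 0" --pt "0 0 2 0 0 0"

```text
time: 33.62
tool_pos: [673.0, -101.4, 103.2]
tcp_rot: [3.141, -0.001, -3.141]
contact_force: [-4.0, 1.3, 1.3]
grip_width: 36.6
```

Call:
step_arm --pt "0 0 1 0 0 0" --pt "0 0 1.5 0 0 0" --pt "0 0 1.5 0 0 0"

```text
time: 33.87
tool_pos: [673.1, -101.4, 102.1]
tcp_rot: [3.141, -0.0, -3.141]
contact_force: [-4.3, 1.0, 2.4]
grip_width: 36.6
```

Call:
step_arm --pt "0 0 0.7 0 0 0" --pt "0 0 1.2 0 0 0" --pt "0 0 1.2 0 0 0"

```text
time: 34.12
tool_pos: [673.3, -101.3, 101.8]
tcp_rot: [3.141, 0.001, -3.141]
contact_force: [-6.4, 3.4, 6.2]
grip_width: 36.6
```

Call:
step_arm --pt "0 0 0.7 0 0 0" --pt "0 0 1.2 0 0 0" --pt "0 0 1.2 0 0 0"

```text
time: 34.37
tool_pos: [673.3, -101.3, 101.4]
tcp_rot: [3.141, 0.001, -3.141]
contact_force: [-7.0, 3.2, 10.8]
grip_width: 36.7
```

Call:
step_arm --pt "0 0 0.7 0 0 0" --pt "0 0 1.4 0 0 0" --pt "0 0 1.4 0 0 0"

```text
time: 34.62
tool_pos: [673.3, -101.3, 100.7]
tcp_rot: [-3.142, 0.001, -3.141]
contact_force: [-9.3, 2.8, 13.6]
grip_width: 36.5
```

Call:
step_arm --pt "0 0 0.6 0 0 0" --pt "0 0 1.1 0 0 0" --pt "0 0 1.1 0 0 0"

```text
time: 34.87
tool_pos: [673.3, -101.4, 100.3]
tcp_rot: [-3.141, 0.002, -3.141]
contact_force: [-10.4, 3.7, 17.7]
grip_width: 37.0
```

Call:
step_arm --pt "0.5 0 -1.5 0 0 0" --pt "0.5 0 -2.5 0 0 0" --pt "0.5 0 -2.5 0 0 0"

```text
time: 35.12
tool_pos: [673.0, -101.4, 100.6]
tcp_rot: [3.141, 0.001, -3.141]
contact_force: [-4.3, 3.8, 6.9]
grip_width: 36.7
```

Call:
step_arm --pt "0 0 0 0 0 0" --pt "0 0 0 0 0 0" --pt "0 0 0 0 0 0" --pt "0 0 0 0 0 0" --fingers 52

```text
time: 35.45
tool_pos: [673.2, -102.2, 99.6]
tcp_rot: [-3.141, 0.001, 3.141]
contact_force: [0.4, -1.0, -0.9]
grip_width: 51.6
```

Call:
step_arm --pt "0 0 -10 0 0 0" --pt "0 0 -18 0 0 0" --pt "0 0 -18 0 0 0"

```text
time: 35.7
tool_pos: [673.8, -101.9, 119.9]
tcp_rot: [-3.141, 0.004, -3.141]
contact_force: [0.3, -0.7, -0.1]
grip_width: 51.5
```

Call:
step_arm --pt "0 -0.3 0 0 0 0" --pt "0 -0.3 0 0 0 0" --pt "0 -0.3 0 0 0 0" --pt "0 -0.3 0 0 0 0" --fingers 29

```text
time: 36.03
tool_pos: [672.4, -101.8, 117.2]
tcp_rot: [3.141, -0.001, -3.141]
contact_force: [0.5, -0.5, 0.1]
grip_width: 31.0
```

Call:
step_arm --pt "0 0 2 0 0 0" --pt "0 0 4 0 0 0" --pt "0 0 4 0 0 0"

```text
time: 36.28
tool_pos: [672.3, -101.8, 112.8]
tcp_rot: [3.141, -0.001, -3.141]
contact_force: [-0.4, 0.0, -0.6]
grip_width: 29.1
```

Call:
step_arm --pt "0 0 1 0 0 0" --pt "0 0 2 0 0 0" --pt "0 0 2.5 0 0 0"

```text
time: 36.53
tool_pos: [672.6, -101.9, 110.9]
tcp_rot: [3.141, -0.0, -3.141]
contact_force: [0.7, 0.4, -0.2]
grip_width: 28.7
```

Call:
step_arm --pt "0 0 1 0 0 0" --pt "0 0 2 0 0 0" --pt "0 0 2 0 0 0"

```text
time: 36.78
tool_pos: [672.8, -101.9, 109.6]
tcp_rot: [-3.142, 0.001, -3.141]
contact_force: [-0.8, 1.0, 3.0]
grip_width: 28.6
```

Call:
step_arm --pt "0 0 0.7 0 0 0" --pt "0 0 1.2 0 0 0" --pt "0 0 1.2 0 0 0"

```text
time: 37.03
tool_pos: [672.8, -101.9, 109.5]
tcp_rot: [-3.141, 0.001, -3.141]
contact_force: [-4.0, 1.1, 9.0]
grip_width: 28.6
```

Call:
step_arm --pt "0 0 0.7 0 0 0" --pt "0 0 1.2 0 0 0" --pt "0 0 1.2 0 0 0"

```text
time: 37.28
tool_pos: [672.9, -102.0, 109.4]
tcp_rot: [-3.141, 0.002, -3.141]
contact_force: [-5.5, 0.3, 13.5]
grip_width: 28.8
```

Call:
step_arm --pt "0 0 0.6 0 0 0" --pt "0 0 1.1 0 0 0" --pt "0 0 1.1 0 0 0"

```text
time: 37.53
tool_pos: [673.1, -102.0, 109.1]
tcp_rot: [-3.141, 0.003, -3.141]
contact_force: [-6.5, 1.5, 19.1]
grip_width: 29.0
```

Call:
step_arm --pt "0 0 0.6 0 0 0" --pt "0 0 1 0 0 0" --pt "0 0 1 0 0 0"

```text
time: 37.78
tool_pos: [673.2, -102.0, 108.8]
tcp_rot: [-3.141, 0.003, -3.141]
contact_force: [-7.2, 2.3, 21.1]
grip_width: 29.1
```

Call:
step_arm --pt "0 0 0.4 0 0 0" --pt "0 0 0.7 0 0 0" --pt "0 0 0.7 0 0 0"

```text
time: 38.03
tool_pos: [673.2, -102.0, 108.5]
tcp_rot: [-3.141, 0.004, -3.141]
contact_force: [-8.8, 2.8, 22.4]
grip_width: 29.2
```

Call:
step_arm --pt "0 0 0.4 0 0 0" --pt "0 0 0.6 0 0 0" --pt "0 0 0.6 0 0 0"

```text
time: 38.28
tool_pos: [673.2, -102.0, 108.2]
tcp_rot: [-3.141, 0.004, -3.141]
contact_force: [-9.5, 1.4, 25.3]
grip_width: 29.1
```

Call:
step_arm --pt "0 0 -15 0 0 0" --pt "0 0 -45 0 0 0" --pt "0 0 -75 0 0 0" --pt "20 0 -100 0 0 0" --pt "45 -15 -110 0 0 0"

```text
time: 38.7
tool_pos: [629.5, -115.2, 217.0]
tcp_rot: [-3.141, 0.007, -3.139]
contact_force: [0.2, -0.7, 0.5]
grip_width: 28.9
```

Call:
step_arm --pt "0 -35 0 0 0 0" --pt "0 -65 0 0 0 0" --pt "0 -85 0 0 0 0" --pt "0 -85 0 0 0 0" --pt "0 -85 0 0 0 0"

```text
time: 39.12
tool_pos: [627.4, -202.9, 212.9]
tcp_rot: [3.141, -0.0, 3.14]
contact_force: [-1.0, 0.2, 0.0]
grip_width: 29.1
```

```bash
python3 - <<'E'
from h import *
o=bot.get_obs();print(o["tool_pos"],o["time"],o["contact_force"])
ims=[]
for n,w in(("scene",32),("side",32),("wrist",75)):
    c=bot.capture(n); p=proj(c,[672.5,-101.8,65]).astype(int); print(n,p)
    u=max(w,min(p[0],511-w)); v=max(w,min(p[1],383-w))
    ims.append(cv2.resize(c["color"][v-w:v+w,u-w:u+w,::-1],(266,266),interpolation=cv2.INTER_CUBIC))
    if n!="wrist":
        for q in("bronze_collar","sprue_button","paste_tin"): 
            b=best(q,c); print(q,None if b is None else np.round(b,1))
cv2.imwrite("pics/f.png",np.hstack(ims))
E
```

```text
[ 627.40637478 -202.87205236  212.87830951] 39.1167 [-1.04809277  0.21040749  0.00694629]
scene [276 156]
bronze_collar [271.8 172.5  23.4  23.8]
sprue_button None
paste_tin None
side [220 169]
bronze_collar [277.6 160.6  15.4  13.2]
sprue_button [257.9 156.5  14.1  15.2]
paste_tin [295.7 151.1  18.2  15.5]
wrist [352 229]
```

View pics/f.png

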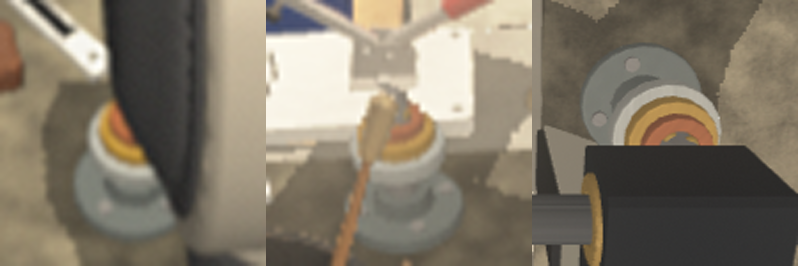

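The crops show the stack on the arbor in the right order: aluminium at the bottom, then brass, then copper. It sits level. In the side view the collar, cone and tin are where they were, and the arm is clear. I'm handing the job in.

```bash
python3 -c "
from plant import bot
print(bot.close_job())"
```

```text
the job is handed in; nothing more can be done
None
```

All three rings are on the arbor in the order asked: aluminium at the bottom, brass in the middle, copper on top. I handed the job in at about 39 s of the 58 s allowed, with the gripper clear of everything.

- **Seating:** I pushed each ring down in the grip until it came up firm. Then I let go and pressed it again from above with the fingertips. Wrist readings were about 22 N (wide), 23 N (middle) and 25 N (narrow), all under the 35 N limit on the stop. The wide ring met the washer about 52 mm above the bench.
- **Gaps:** The pressed stack heights went up by 11 mm and then 9 mm, to within about 0.2 mm. That matches the ring thicknesses, so I found no gaps.
- **Final pictures:** They show the right order, with the rings looking level. The side camera puts the bronze collar and paste tin within about 1 pixel of where they started, and the cone within about 2.
- **Weak or failed checks:**
  - In the final scene view the arm partly hid the stack. The network missed the cone and tin there, and it put the bronze collar about where the arbor stands, which I took as a false detection.
  - I did not recheck the punch at the end; it lay well away from the work.
  - The wrist force also showed 8–13 N sideways during the firm presses. I took this as the arm flexing; tool tilt stayed at 0.005 rad or less.

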